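Clip a rod before the blow gun and blow it off

ROBOT

A 6-joint arm with a two-finger parallel gripper is mounted at the origin on the work surface. World frame = base frame: x ahead of the robot, y to its left, z up, the work surface at z = 0. Lengths are in m, angles in rad, forces in N, time in s.
With the tool pointing down it reaches from about 0.375 to 0.975 m from the base axis. Payload 3.8 kg.
Tool frame: the origin (TCP) lies at the very end of the fingers, on their centre line; the grasp point (between the pads) lies 19 mm behind it; z points along the fingers, y is the line along which they close (so a half turn about z gives the same grasp; the last joint's range is limited). The gripper opens to 85 mm and grips with 20 to 120 N. Pads are 22 mm wide; open, the fingers measure 114 mm over their backs; the gripper's body (76 mm by 85 mm) begins 54 mm behind the grasp point. The pads swing forward as they close: fully open they stand 13 mm farther back than shut.
Start: joints at [-1.371, 0.264, 1.604, -0, 1.274, -0.037], TCP at [0.158, -0.656, 0.231] pointing down, gripper open.
Joint ranges: [-2.63, 2.63], [-0.94, 2.18], [0.31, 2.57], [-1.31, 4.45], [0, 2.66], [-2.55, 2.55]. Speed limits (rad/s): [2.57, 2.57, 3.14, 3.14, 3.14, 3.14].

INTERFACE

Orientations are given as a rotation vector (axis times angle).
In Python, from workcell import bot, vision gives the robot as it stands. The module is installed in compiled form; this text tells all that it offers.
- The arm moves only by the tool play_rows, never from a script. Its argument "moves" is a list that holds one entry, the list of rows, each a list of 7 numbers: the turn, a rotation vector about the tool's x, y, z as a fraction of full scale, then the shift along the tool's x, y, z as a fraction of full scale, then the finger opening in mm, from 0 to 85.4. In form: [[[ax, ay, az, x, y, z, jaw], ...]]. A call has 1 to 5 rows; each row shifts and turns the commanded pose from where the row before left it, along the tool's axes as they then stand; what a row does not reach is not made up. Full scale, the value 1, is 0.1 m for a shift and 0.5 rad for a turn. A row lasts 1/12 s, in which the tool goes at most 41.7 mm and 7.16 degrees, less where a joint would pass 70% of its speed; a pose out of reach is approached as far as the arm can. A call with a number of a shift or a turn outside -1 to 1 is refused whole. A call with a gripper value outside its range is refused whole. The fingers move at their own pace and stop on an object; "newtons" is the grip in N (left out, the last holds). Time passes only in rows, so rows that do not move let the fingers close. It gives the time, the measured TCP pose, the force, the opening and the grip force at its end, in the units of the state.
- bot.read_state(): the state, without advancing time (a new reading comes with each control period).
- vision.read_camera(name): name is "scene" or "top" or "wrist"; returns a dict with "image" (400x640x3 uint8, red, green, blue), "depth" (400x640 float32, m along the optical axis (not along the pixel's ray), 0 where there is no reading), "K" (3x3 intrinsics, pixels), "R" (3x3) and "t" (3): a world point X has camera coordinates R X + t. Camera axes: x right, y down, z forward; pixel columns grow to the right and rows downward; lengths in m; the calibration is good to about 2 mm. The wrist camera is an equidistant fisheye: a pixel r from the principal point sees the ray r / f radians off the axis. A picture is of the moment at which its call begins.
- bot.finish_job(): hands the job in; it is judged then, once.
The state is a dict: "time": time; "q": joint angles; "joint_vel": joint speeds; "joint_torque": joint torques, N m; "tool_pos": TCP position; "tcp_rot": TCP orientation; "wrist_force": force on the tool from outside, world axes, zero at the start; "torque": the same for the moment, N m; "width": opening from 0.0 (shut) to 1.0 (fully open); "grip_force": force on a finger pad.
Only numpy, scipy, OpenCV 4.12 (cv2) and the standard library are available. Lean on these libraries where they do the work, as an engineer would, in place of code of your own. Each camera call takes 0.05 s, during which the arm holds its last target. There are 200 camera calls.

TASK

Take the plain, even rod (neither the fat roller nor the spindle with the collar) from the pink rack and push it down past the sprung jaw until it sits level at the bottom of the fork clip in front of the blow gun's nozzle, roughly centred, with the jaw sprung shut over it, and let go of it. Then squeeze the blow gun's trigger fully home against its grip, between the two fingers, keep it squeezed for a good second, and let it spring back. Leave the rod in the clip and all the other loose things where they lie.

Things in the scene. Friction and masses are not known exactly. Their poses are not given: they have to be found in the camera images.
- rod: The plain bright steel rod to be cleaned: a cylinder 16 mm in diameter and 150 mm long, about 0.2 kg. Origin at its centre, y axis along it. It starts lying level in one of the three V notches of the rack, its axis 43 mm above the table.
- rack: Fixed pink foam rack, 250 x 120 x 62 mm: 12 mm base and two toothed walls (14 mm thick, at y = +-45 mm, tooth tips 62 mm high) whose three V notches at x = -60, 0, +60 mm hold one part each, lying along y. Between the walls (76 mm clear) each part's middle hangs free above the base. Origin: centre of the underside, z up.
- roller: Bystander in the rack: fat steel cylinder, 26 mm diameter, 120 mm long. Origin at its centre, y along it; axis 50 mm above the table.
- spindle: Bystander in the rack: thin steel spindle, 12 mm diameter, 130 mm long, with a collar 32 mm in diameter and 22 mm wide at its middle. Origin at its centre, y along it; axis 40 mm above the table.
- tin: Bystander: loose metal tin, 66 mm diameter, 90 mm high, standing on the bench. Origin: centre of its underside.
- screwdriver: Bystander: loose screwdriver with wooden handle, about 190 mm long, lying on the bench along its own x.
- stand: Fixed stand: base 300 (x) x 130 x 12 mm; origin: centre of underside, z up. A block at x -28 mm holds the blow gun upside down: barrel (30 mm thick, axis 62 mm up) x -78 to +12, brass nozzle to x +37, aimed along +x at the clip; air pipe x -100. Over the trigger a wire guard, parallel to the grip: posts y +-58, feet x +20; bars from x -16, z 223 to x -69, z 307 mm: no room for an upright tool.
- clip_seat (a point): Seat for the rod's centre, in the stand at x 95, y 0, z 60 mm; stand's axes; rod along y. Two steel forks at y = +-47 mm (10 mm thick): slot 18 mm wide, floor 8 mm below this point, mouth flared to about 40 mm at 24 mm above. Inside them, at y = +-33 mm, the jaw's two dark hooks lean over the slots from +x. The middle 50 mm is open for fingers, down to 31 mm below this point.
- jaw (a joint): Sprung jaw of the clip, hinge along y, 14 mm to +x and 35 mm below the seat. 0 = shut (rest), about 0.2 rad while the rod passes, stop at 0.45. The slanted hook tops meet the rod from 32 down to 12 mm above the seat; pushing the rod down with 10 to 15 N drives them aside, and they spring shut over the seated rod.
- grip: Black grip of the blow gun, fixed to the stand: 28 mm deep (x), 26 mm wide (y). Its z runs up along the grip, which leans back (to the stand's -x) 32 degrees from vertical. Origin on the barrel axis; free upper end at z = 115 mm; back face x = -14, front face x = +14 mm. The trigger is on the +x side, looking forward and up; the guard's bars are 95 mm ahead (x).
- pinch (a point): Point to squeeze about, in the grip's frame at x 6, y 0, z 85 mm: midway between the grip's back and the outer face of the squeezed trigger (40 mm across; at rest 51 mm here, 56 mm at the trigger's tip). The fingers come down along the grip, tilted with it, one behind the grip and one before the trigger.
- trigger (a joint): Sprung steel trigger lever, 70 mm long, 20 wide, 8 thick. Hinge along y, in the grip's frame at x = 22, z = 35 mm; free end up. 0 = at rest, standing off forward from the grip; 0.22 rad = fully squeezed, parallel to the grip. Needs about 7 N at the pinch point; springs back by itself.
Mind the look-alikes: they are no part of the job. What is shaped like the rod but brown is not meant.

How it is judged:
On the way, in this order (a step that is already met when the one before it is completed fails the run):
1. the rod lies in the clip under the shut jaw, let go (x of rod in the frame of clip_seat between -0.004 and 0.004 m and z of rod in the frame of clip_seat between -0.004 and 0.004 m and y of rod in the frame of clip_seat between -0.018 and 0.018 m and angle between the y axis of rod and the y axis of stand, either way round below 0.06 rad and value of joint jaw below 0.06 rad and contact force between the fingers and rod below 0.3 N), for 0.3 s.
2. the trigger is squeezed fully against the grip between the fingers for 0.6 s, the rod in the clip (value of joint trigger above 0.19 rad and contact force between the fingers and trigger above 1 N and contact force between the fingers and grip above 1 N and x of rod in the frame of clip_seat between -0.004 and 0.004 m and z of rod in the frame of clip_seat between -0.004 and 0.004 m and y of rod in the frame of clip_seat between -0.018 and 0.018 m and angle between the y axis of rod and the y axis of stand, either way round below 0.06 rad and value of joint jaw below 0.06 rad), for 0.6 s.
3. the trigger has sprung back to rest (value of joint trigger below 0.03 rad), for 0.2 s.
At the end, for the whole second after the job is handed in: The rod rests in the clip, not held: its centre within 4 mm of the seat across and in height and 18 mm along, in line within 0.06 rad; the jaw is shut over it (under 0.06 rad) and the trigger back at rest (under 0.03 rad) (all of step 1 and linear speed of rod below 0.02 m/s and value of joint trigger below 0.03 rad); the robot touches nothing.
It fails at once if the roller is moved more than 30 mm (distance of roller from where it was at the start of the episode above 0.03 m).
It fails at once if the spindle is moved more than 30 mm (distance of spindle from where it was at the start of the episode above 0.03 m).
It fails at once if the tin is moved more than 30 mm (distance of tin from where it was at the start of the episode above 0.03 m).
It fails at once if the screwdriver is moved more than 30 mm (distance of screwdriver from where it was at the start of the episode above 0.03 m).
It also fails if it takes over 69 s, if anything falls off the work surface, if the arm or the gripper's body presses on something with over 40 N, if the wrist force passes 120 N, or if a joint passes its speed limit or range.

## Working session

There is one attempt and no reset: what is moved stays moved. The work goes in short steps, Python scripts to look and compute and a tool call to move; the robot and the scene stay as the last step left them, time stands still between calls to the robot, and variables do not carry over. Pictures are saved under pics/ and viewed, at most 10 in all, crops included, and the job is handed in when it is done.

Besides the shell and the picture viewer there is one more tool, called after "Emit:" as a command line: name --argument value ..., lists and objects as JSON in quotes. play_rows: Moves the arm, as the interface text tells. Its arguments: {"type":"object","properties":{"moves":{"type":"array","items":{"type":"array","items":{"type":"array","items":{"type":"number"}}}},"newtons":{"type":"number"}},"required":["moves"]}

```bash
mkdir -p pics; cat > h.py <<'E'
import numpy as np, cv2
from scipy.spatial.transform import Rotation as R
from workcell import bot, vision
def cloud(c):
    K,d=c["K"],c["depth"]; v,u=np.mgrid[0:d.shape[0],0:d.shape[1]]
    P=np.stack([(u-K[0,2])/K[0,0]*d,(v-K[1,2])/K[1,1]*d,d],-1)
    return (P-c["t"])@c["R"]   # R^T (P-t)
E
python3 - <<'E'
from h import *
for n in("top","scene"):
    c=vision.read_camera(n); np.savez(n+".npz",**{k:c[k] for k in c})
    cv2.imwrite(f"pics/{n}0.png",c["image"][...,::-1])
    print(n,c["K"].tolist(),(-c["R"].T@c["t"]).tolist())
print(bot.read_state())
E
```

```text
top [[482.67589893850277, 0.0, 316.78777184604496], [0.0, 482.67589893850277, 200.42890638554405], [0.0, 0.0, 1.0]] [0.42979940396860083, -0.014343823989555304, 1.110968665133682]
scene [[418.45009160138846, 0.0, 317.1205944009173], [0.0, 418.45009160138846, 196.02526091916425], [0.0, 0.0, 1.0]] [1.0791824891480892, 0.5282448615492078, 0.6854168656018857]
{'time': 0.1, 'q': array([-1.37092564e+00,  2.64683769e-01,  1.60525450e+00, -3.85478472e-05,
        1.27369980e+00, -3.69113318e-02]), 'joint_vel': array([-0.00033137, -0.00288073, -0.00286201, -0.0007637 ,  0.00241307,
        0.00101299]), 'joint_torque': array([ 4.40806771e-04, -5.16706610e+01, -3.68590164e+01, -5.36442417e-05,
        6.31798306e-03,  1.31250420e-05]), 'tool_pos': array([ 0.15818411, -0.65551596,  0.2300733 ]), 'tcp_rot': array([-3.11757790e+00, -3.70845269e-01,  3.18980187e-04]), 'wrist_force': array([0.30643236, 0.76367203, 0.43635064]), 'torque': array([-0.02045626, -0.02265366,  0.00610977]), 'grip_force': 0.0, 'width': 1.0051825500447167}
```

View pics/top0.png

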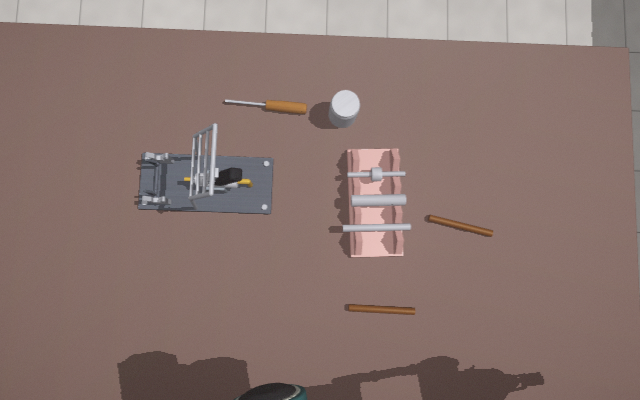

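View pics/scene0.png

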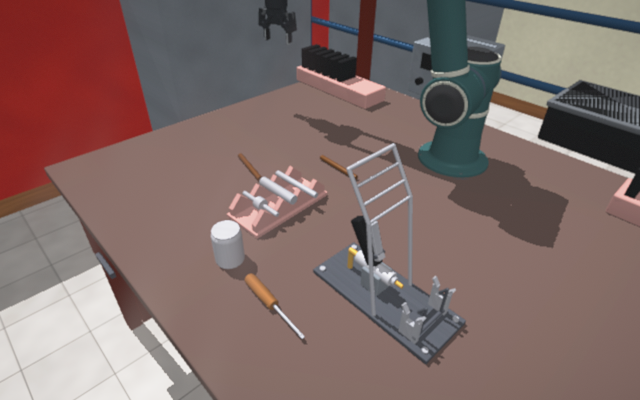

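The top view shows the rack at about (375,203). It holds three parts: the spindle with a collar (376,174), the fat roller (378,201) and a thin even bright cylinder (377,228). Two brown look-alikes lie on the table at (460,225) and (382,310). The even bright one at (377,228) fits the description. The stand is at (205,185), with the clip at its left end near (155,180). I'll confirm both in an enlarged crop.

```bash
python3 - <<'E'
from h import *
c=dict(np.load("top.npz")); im=c["image"][...,::-1]
a=cv2.resize(im[145:260,335:425],None,fx=4.4,fy=4.4,interpolation=cv2.INTER_CUBIC)
b=cv2.resize(im[120:220,130:280],None,fx=2.6,fy=2.6,interpolation=cv2.INTER_CUBIC)
o=np.zeros((506,800,3),np.uint8); o[:a.shape[0],:a.shape[1]]=a[:506]; o[:b.shape[0],400:400+b.shape[1]]=b[:,:400]
cv2.imwrite("pics/crop1.png",o)
P=cloud(c)
print(c["R"].round(4).tolist())
# rod: points
w=P[215:242,335:420].reshape(-1,3); rgb=c["image"][215:242,335:420].reshape(-1,3).astype(int)
m=(abs(rgb[:,0]-rgb[:,2])<25)&(w[:,2]>.03); q=w[m]
print(m.sum(),q.min(0),q.max(0)); xy=q[:,:2]; mu=xy.mean(0); u,s,vt=np.linalg.svd(xy-mu); t=(xy-mu)@vt[0]
print("rod c",mu+vt[0]*(t.min()+t.max())/2,"dir",vt[0],"len",np.ptp(t),"z95",np.percentile(q[:,2],95))
# stand base plate: z ~ .012
w=P[130:230,120:290]; rgb=c["image"][130:230,120:290].astype(int)
m=((abs(w[...,2]-.012)<.005)&(rgb.max(-1)<95)&(rgb[...,2]>=rgb[...,0])); ps=w[m][:,:2].astype(np.float32)
r=cv2.minAreaRect(ps*1000); print("base",r, m.sum())
# forks high points, guard
m=(w[...,2]>.06); 
for lo,hi in((.06,.1),(.1,.16),(.16,.24),(.24,.33)):
    k=(w[...,2]>lo)&(w[...,2]<hi); print(lo,k.sum(),w[k].min(0).round(3),w[k].max(0).round(3))
E
```

```text
[[0.029, -0.9991, 0.0313], [-0.9936, -0.0322, -0.1081], [0.109, -0.028, -0.9937]]
492 [ 0.4297994  -0.25084059  0.03710683] [ 0.50281047 -0.01434382  1.11096867]
rod c [ 0.48770158 -0.13100767] dir [-0.07385302  0.99726914] len 0.24124301089954947 z95 0.054335757113785424
base ((580.8839111328125, 209.35693359375), (299.1596374511719, 125.91262817382812), 89.70162963867188) 663
0.06 583 [0.521 0.105 0.06 ] [0.638 0.328 0.1  ]
0.1 302 [0.521 0.111 0.1  ] [0.639 0.217 0.16 ]
0.16 396 [0.52  0.117 0.16 ] [0.643 0.206 0.24 ]
0.24 867 [0.52  0.136 0.24 ] [0.643 0.188 0.316]
```

View pics/crop1.png

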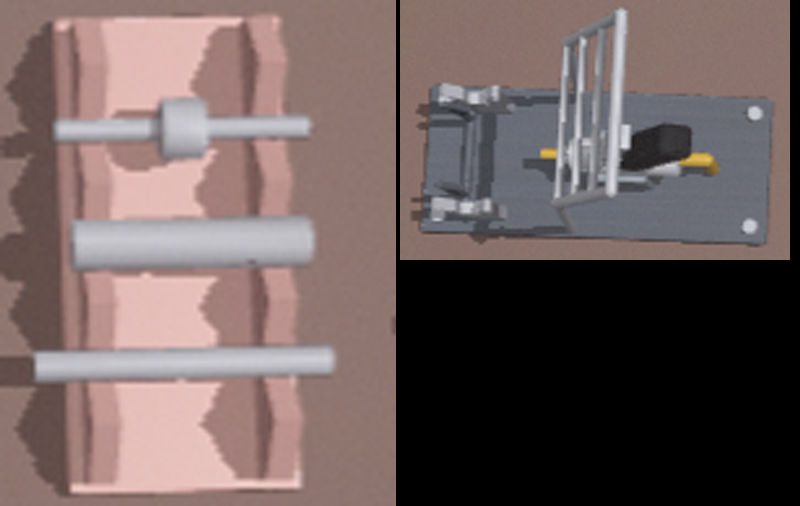

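The crop confirms it: an even bright rod with ends at about (343,228) and (411,227). There are no collar or fat sections, and it sits in the notch nearest the robot. Next I'll measure the rod, the stand and the gun accurately.

```bash
cat >> h.py <<'E'
def onplane(c,u,v,z):
    K=c["K"]; d=c["R"].T@np.array([(u-K[0,2])/K[0,0],(v-K[1,2])/K[1,1],1.]); o=-c["R"].T@c["t"]
    return o+d*(z-o[2])/d[2]
E
python3 - <<'E'
from h import *
c=dict(np.load("top.npz"))
f=lambda X,Y,s,ox,oy:((X+.5)/s-.5+ox,(Y+.5)/s-.5+oy)
for X,Y in((35,366),(335,360)): print("rod end",onplane(c,*f(X,Y,4.4,335,145),.045).round(4))
C=[onplane(c,*f(X-400,Y,2.6,130,120),.012) for X,Y in((432,85),(772,98),(767,243),(421,232))]
for p in C: print("corner",p.round(4))
print("center",np.mean(C,0).round(4)); d=(C[0]+C[3]-C[1]-C[2])/2; print("x axis",np.linalg.norm(d),np.degrees(np.arctan2(d[1],d[0])))
yaw=np.arctan2(d[1],d[0])
# depth clouds
P=cloud(c); rgb=c["image"].astype(int); v=c["depth"]>0
m=v&(P[...,2]>.03)&(P[...,2]<.09); m[:215]=0;m[242:]=0;m[:,:335]=0;m[:,420:]=0
m&=(abs(rgb[...,0]-rgb[...,2])<25); q=P[m]; xy=q[:,:2]; mu=xy.mean(0); _,_,vt=np.linalg.svd(xy-mu); t=(xy-mu)@vt[0]
print("rod",mu+vt[0]*(t.min()+t.max())/2,vt[0],np.ptp(t),q[:,2].max())
ctr=np.mean(C,0)*[1,1,0]; Rs=R.from_euler("z",yaw).as_matrix()
for n in("top","scene"):
    c=dict(np.load(n+".npz")); P=cloud(c); rgb=c["image"].astype(int); S=(P-ctr)@Rs
    v=(c["depth"]>0)&(abs(S[...,0])<.16)&(abs(S[...,1])<.1)
    k=v&(rgb.max(-1)<50)&(S[...,2]>.09)&(S[...,2]<.19); q=S[k]
    print(n,"black",k.sum(),q.min(0).round(4),q.max(0).round(4),q.mean(0).round(4))
    a=np.radians(32); G=np.stack([q[:,0]*np.cos(a)+(q[:,2]-.062)*np.sin(a),q[:,1],-q[:,0]*np.sin(a)+(q[:,2]-.062)*np.cos(a)],1)
    print(" grip frame pctl 3,50,97",np.percentile(G,[3,50,97],0).round(4).tolist())
    k=v&(S[...,0]>.06)&(S[...,2]>.05)&(S[...,2]<.12); q=S[k]; print(" clip",k.sum(),np.percentile(q,[2,98],0).round(4).tolist())
    k=v&(S[...,0]<.03)&(S[...,2]>.2)&(S[...,2]<.35); q=S[k]; print(" guard",k.sum(),np.percentile(q,[2,98],0).round(4).tolist())
    k=v&(abs(S[...,2]-.012)<.004); q=S[k];r=cv2.minAreaRect(q[:,:2].astype(np.float32)*1000); print(" base",r,k.sum(),np.median(q[:,2]))
c=dict(np.load("scene.npz")); im=c["image"][...,::-1]
cv2.imwrite("pics/crop2.png",cv2.resize(im[195:365,305:475],None,fx=3.5,fy=3.5,interpolation=cv2.INTER_CUBIC))
E
```

```text
rod end [ 0.4877 -0.1032  0.045 ]
rod end [ 0.4953 -0.255   0.045 ]
corner [0.648  0.3581 0.012 ]
corner [0.6469 0.0591 0.012 ]
corner [0.5178 0.0585 0.012 ]
corner [0.5179 0.3588 0.012 ]
center [0.5826 0.2086 0.012 ]
x axis 0.29966378198290056 89.88348410383308
rod [ 0.49127588 -0.17658514] [-0.05619123  0.99842002] 0.14957253655208674 0.05636482435105066
top black 196 [-0.0973 -0.0096  0.0913] [-0.035   0.0136  0.1675] [-0.0617  0.0056  0.1385]
 grip frame pctl 3,50,97 [[-0.0252, -0.0084, 0.0518], [-0.0092, 0.0077, 0.1001], [-0.0072, 0.0133, 0.1291]]
 clip 348 [[0.0737, -0.0518, 0.0507], [0.1176, 0.0516, 0.0938]]
 guard 1164 [[-0.0723, -0.0582, 0.2236], [-0.0133, 0.0614, 0.314]]
 base ((0.9720306396484375, -15.560295104980469), (161.40980529785156, 300.29962158203125), 89.82201385498047) 4829 0.012941841372725168
scene black 327 [-0.0926 -0.0161  0.0907] [-0.0466  0.0018  0.1634] [-0.0687 -0.0116  0.1363]
 grip frame pctl 3,50,97 [[-0.0311, -0.0152, 0.0575], [-0.0179, -0.0131, 0.1029], [-0.0089, -0.0013, 0.1269]]
 clip 561 [[0.0762, -0.0545, 0.0502], [0.1185, 0.0485, 0.0912]]
 guard 1298 [[-0.0682, -0.0631, 0.206], [-0.0092, 0.058, 0.3092]]
 base ((2.393463134765625, -2.428680419921875), (131.17811584472656, 299.9419860839844), 89.69725799560547) 4719 0.009790879222362306
```

View pics/crop2.png

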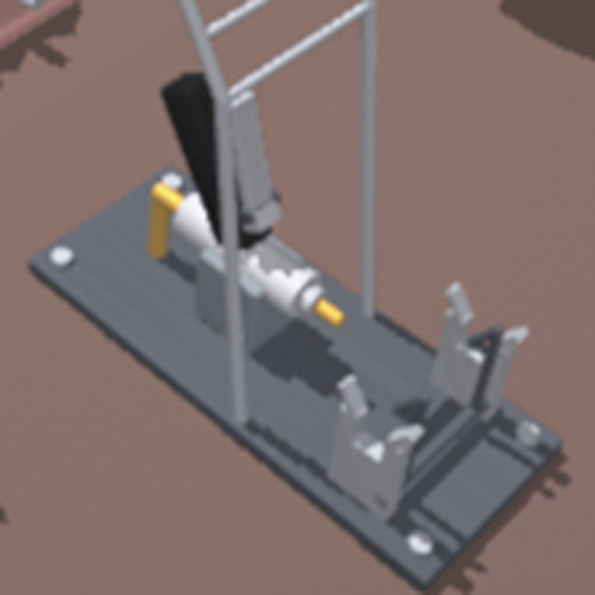

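This crop shows the forks with hooks at about (370,440) and (470,360). The black grip at (195,130) has the trigger in front of it at (255,150), inside the wire guard. The guard geometry puts the grip's origin near stand x = -28 mm. Now the move over the rod.

```bash
cat >> h.py <<'E'
def go(pos,yaw,tilt=0):
    """shift and turn (full-scale units, tool axes) from measured pose to pos / yaw of tool x, then tilt about tool x"""
    s=bot.read_state(); A=R.from_rotvec(s["tcp_rot"])
    B=R.from_matrix(np.array([[np.cos(yaw),np.sin(yaw),0],[np.sin(yaw),-np.cos(yaw),0],[0,0,-1]]))*R.from_rotvec([tilt,0,0])
    d=np.array(pos)-s["tool_pos"]
    print("t",round(s["time"],2),"pos",s["tool_pos"].round(4),"F",s["wrist_force"].round(1),"w",round(s["width"],3),"grip",round(s["grip_force"],1),"q",s["q"].round(2))
    print("shift now axes",(A.inv().apply(d)*10).round(3),"| target axes",(B.inv().apply(d)*10).round(3),"| turn",((A.inv()*B).as_rotvec()*2).round(3))
E
python3 -c "
from h import *
go((.4914,-.178,.16),np.pi/2+.0535)"
```

```text
t 0.1 pos [ 0.1582 -0.6555  0.2301] F [0.3 0.8 0.4] w 1.005 grip 0.0 q [-1.37  0.26  1.61 -0.    1.27 -0.04]
shift now axes [ 4.359 -3.859  0.709] | target axes [4.59  3.583 0.701] | turn [-0.003 -0.003 -2.775]
```

Emit:
play_rows --moves '[[[0,0,0,0.29,-0.257,0.047,45],[0,0,0,0.29,-0.257,0.047,45],[0,0,0,0.29,-0.257,0.047,45],[0,0,0,0.29,-0.257,0.047,45],[0,0,0,0.29,-0.257,0.047,45]]]' --newtons 80

```text
time: 0.52
tool_pos: [0.2696, -0.4953, 0.2069]
tcp_rot: [-3.119, -0.37, 0.0]
wrist_force: [-0.3, -0.3, -0.3]
width: 0.532
grip_force: 0.0
```

Emit:
play_rows --moves '[[[0,0,0,0.29,-0.257,0.047,45],[0,0,0,0.29,-0.257,0.047,45],[0,0,0,0.29,-0.257,0.047,45],[0,0,0,0.29,-0.257,0.047,45],[0,0,0,0.29,-0.257,0.047,45]]]'

```text
time: 0.93
tool_pos: [0.3804, -0.3364, 0.1837]
tcp_rot: [-3.119, -0.371, 0.0]
wrist_force: [1.2, 0.3, 0.2]
width: 0.528
grip_force: 0.0
```

Emit:
play_rows --moves '[[[0,0,0,0.29,-0.257,0.047,45],[0,0,0,0.29,-0.257,0.047,45],[0,0,0,0.29,-0.257,0.047,45],[0,0,0,0.29,-0.257,0.047,45],[0,0,0,0.29,-0.257,0.047,45]]]'

```text
time: 1.35
tool_pos: [0.4912, -0.1775, 0.1603]
tcp_rot: [-3.119, -0.371, 0.0]
wrist_force: [0.3, 0.0, -0.1]
width: 0.525
grip_force: 0.0
```

Emit:
play_rows --moves '[[[0,0,-0.231,0,0,0,45],[0,0,-0.231,0,0,0,45],[0,0,-0.231,0,0,0,45],[0,0,-0.231,0,0,0,45],[0,0,-0.231,0,0,0,45]]]'

```text
time: 1.77
tool_pos: [0.4905, -0.1789, 0.1602]
tcp_rot: [-2.88, -1.253, 0.001]
wrist_force: [-0.1, 1.0, 0.3]
width: 0.528
grip_force: 0.0
```

Emit:
play_rows --moves '[[[0,0,-0.231,0,0,0,45],[0,0,-0.231,0,0,0,45],[0,0,-0.231,0,0,0,45],[0,0,-0.231,0,0,0,45],[0,0,-0.231,0,0,0,45]]]'

```text
time: 2.18
tool_pos: [0.4904, -0.1792, 0.1603]
tcp_rot: [-2.405, -2.02, 0.001]
wrist_force: [-0.7, 0.1, -0.8]
width: 0.525
grip_force: 0.0
```

Emit:
play_rows --moves '[[[0,0,-0.231,0,0,0,45],[0,0,-0.231,0,0,0,45],[0,0,0,0,0,0,45]]]'

```text
time: 2.43
tool_pos: [0.4904, -0.1792, 0.1603]
tcp_rot: [-2.159, -2.281, 0.001]
wrist_force: [0.4, 0.3, 1.2]
width: 0.525
grip_force: 0.0
```

```bash
python3 - <<'E'
from h import *
c=vision.read_camera("wrist"); cv2.imwrite("pics/w1.png",c["image"][...,::-1]); np.savez("w1.npz",**c)
go((.4914,-.178,.023),np.pi/2+.0535)
E
```

```text
t 2.48 pos [ 0.4904 -0.1792  0.1604] F [-0.2 -0.3 -0.2] w 0.523 grip 0.0 q [-0.4   0.03  2.   -0.    1.11 -0.45]
shift now axes [0.011 0.011 1.374] | target axes [0.011 0.01  1.374] | turn [-0.002 -0.001 -0.008]
```

View pics/w1.png

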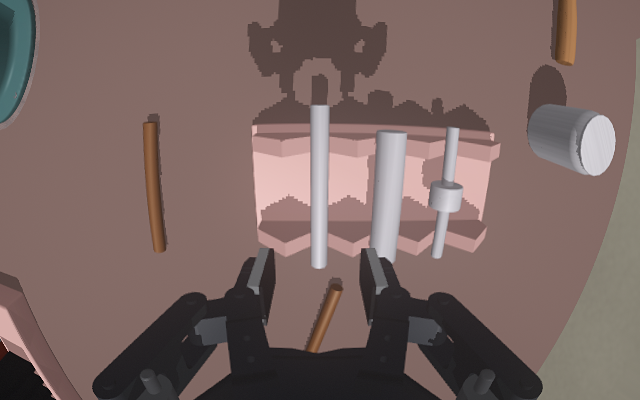

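The rod (col 319, rows 105-268) is upright in the picture and centred between the fingers (pads at 262 and 373). I'll descend and grip.

Emit:
play_rows --moves '[[[0,0,0,0.01,0.01,0.3,45],[0,0,0,0,0,0.3,45],[0,0,0,0,0,0.3,45],[0,0,0,0,0,0.3,45],[0,0,0,0,0,0.17,45]]]' --newtons 80

```text
time: 2.9
tool_pos: [0.4893, -0.1773, 0.0203]
tcp_rot: [-2.164, -2.271, 0.003]
wrist_force: [0.3, 0.9, -0.9]
width: 0.527
grip_force: 0.0
```

Emit:
play_rows --moves '[[[0,0,0,0,0,0,5],[0,0,0,0,0,0,5],[0,0,0,0,0,0,5],[0,0,0,0,0,0,5],[0,0,0,0,0,0,5]]]'

```text
time: 3.32
tool_pos: [0.4928, -0.1788, 0.0252]
tcp_rot: [2.162, 2.276, 0.001]
wrist_force: [0.3, 0.6, -3.4]
width: 0.165
grip_force: 77.9
```

Emit:
play_rows --moves '[[[0,0,0,0,0,-0.2,5],[0,0,0,0,0,-0.35,5],[0,0,0,0,0,-0.35,5],[0,0,0,0,0,-0.35,5],[0,0,0,0,0,-0.35,5]]]'

```text
time: 3.73
tool_pos: [0.4916, -0.1783, 0.1863]
tcp_rot: [2.163, 2.277, 0.001]
wrist_force: [0.5, 0.5, -3.5]
width: 0.162
grip_force: 78.2
```

Emit:
play_rows --moves '[[[0,0,-0.233,0,0,0,5],[0,0,-0.233,0,0,0,5],[0,0,-0.233,0,0,0,5],[0,0,-0.233,0,0,0,5],[0,0,-0.233,0,0,0,5]]]'

```text
time: 4.15
tool_pos: [0.4918, -0.1784, 0.1849]
tcp_rot: [1.409, 2.806, 0.0]
wrist_force: [0.2, 0.2, -3.0]
width: 0.157
grip_force: 78.3
```

Emit:
play_rows --moves '[[[0,0,-0.233,0,0,0,5],[0,0,-0.233,0,0,0,5],[0,0,-0.233,0,0,0,5],[0,0,-0.233,0,0,0,5],[0,0,-0.233,0,0,0,5]]]'

```text
time: 4.57
tool_pos: [0.4918, -0.1784, 0.1847]
tcp_rot: [0.544, 3.093, -0.0]
wrist_force: [-0.1, 0.2, -2.2]
width: 0.157
grip_force: 78.3
```

Emit:
play_rows --moves '[[[0,0,-0.233,0,0,0,5],[0,0,-0.233,0,0,0,5],[0,0,-0.233,0,0,0,5],[0,0,0,0,0,0,5]]]'

```text
time: 4.9
tool_pos: [0.4918, -0.1784, 0.1847]
tcp_rot: [0.003, 3.14, -0.001]
wrist_force: [-0.3, -0.2, -3.0]
width: 0.161
grip_force: 78.3
```

```bash
python3 - <<'E'
from h import *
go((.42,.304,.18),3.138)
go((.583,.304,.18),3.138)
E
```

```text
t 4.9 pos [ 0.4918 -0.1784  0.1847] F [-0.3 -0.2 -3. ] w 0.161 grip 78.3 q [-0.4   0.01  1.98  0.    1.15 -1.96]
shift now axes [0.727 4.822 0.043] | target axes [0.736 4.821 0.047] | turn [-0.001  0.003  0.004]
t 4.9 pos [ 0.4918 -0.1784  0.1847] F [-0.3 -0.2 -3. ] w 0.161 grip 78.3 q [-0.4   0.01  1.98  0.    1.15 -1.96]
shift now axes [-0.903  4.825  0.045] | target axes [-0.894  4.827  0.047] | turn [-0.001  0.003  0.004]
```

Emit:
play_rows --moves '[[[0,0,0,0.24,0.3,0,5],[0,0,0,0.24,0.3,0,5],[0,0,0,0.25,0.3,0,5],[0,0,0,0,0.392,0,5],[0,0,0,0,0.392,0,5]]]'

```text
time: 5.32
tool_pos: [0.418, -0.0088, 0.1842]
tcp_rot: [0.017, 3.14, -0.0]
wrist_force: [1.3, -0.3, -1.7]
width: 0.163
grip_force: 78.5
```

Emit:
play_rows --moves '[[[0,0,0,0,0.392,0,5],[0,0,0,0,0.392,0,5],[0,0,0,0,0.392,0,5],[0,0,0,0,0.392,0,5],[0,0,0,0,0.392,0,5]]]'

```text
time: 5.73
tool_pos: [0.42, 0.1884, 0.1848]
tcp_rot: [0.013, 3.139, 0.001]
wrist_force: [2.2, -0.7, -2.1]
width: 0.16
grip_force: 78.5
```

Emit:
play_rows --moves '[[[0,0,0,0,0.392,0,5],[0,0,0,0,0.392,0,5],[0,0,0,0,0.392,0,5],[0,0,0,0,0,0,5]]]'

```text
time: 6.07
tool_pos: [0.421, 0.3107, 0.1851]
tcp_rot: [0.006, 3.139, 0.009]
wrist_force: [0.7, -0.4, -1.6]
width: 0.161
grip_force: 78.9
```

Emit:
play_rows --moves '[[[0,0,0,-0.4,0,0,5],[0,0,0,-0.4,0,0,5],[0,0,0,-0.4,0,0,5],[0,0,0,-0.4,0,0,5],[0,0,0,0,0,0,5]]]'

```text
time: 6.48
tool_pos: [0.5879, 0.3026, 0.1834]
tcp_rot: [0.016, 3.136, 0.001]
wrist_force: [-0.7, 0.2, -2.1]
width: 0.158
grip_force: 79.0
```

```bash
python3 - <<'E'
from h import *
c=vision.read_camera("wrist"); np.savez("w2.npz",**c); cv2.imwrite("pics/w2.png",c["image"][...,::-1])
go((.583,.304,.05),3.138)
t=vision.read_camera("top"); np.savez("top2.npz",**t)
ctr=np.array([.583,.2088,0]); Rs=R.from_euler("z",np.radians(89.8)).as_matrix()
P=cloud(t); S=(P-ctr)@Rs; v=(t["depth"]>0)&(abs(S[...,0]-.095)<.02)&(abs(S[...,1])<.09)&(S[...,2]>.15)&(S[...,2]<.22)&(np.ptp(t["image"].astype(int),axis=-1)<25)
q=S[v]; print(v.sum(), np.percentile(q,[1,50,99],0).round(4).tolist())
E
```

```text
t 6.53 pos [0.5843 0.3026 0.1833] F [-0.7 -0.5 -2.2] w 0.161 grip 79.0 q [ 0.44  0.26  1.69 -0.    1.18 -1.12]
shift now axes [0.014 0.014 1.333] | target axes [0.013 0.014 1.333] | turn [-0.     0.002 -0.013]
524 [[0.081, -0.0729, 0.1944], [0.0916, 0.0211, 0.2094], [0.1018, 0.0756, 0.2145]]
```

View pics/w2.png

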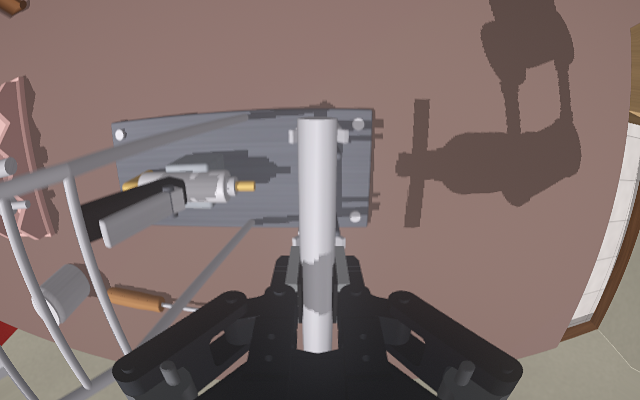

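The rod is centred over the forks: the rod is at col 317 and the fork tips are at 293 and 343. I'll lower it to just above the hooks, then push in small steps.

Emit:
play_rows --moves '[[[0,0,-0.013,0.014,0.014,0.3,5],[0,0,0,0,0,0.3,5],[0,0,0,0,0,0.3,5],[0,0,0,0,0,0.05,5],[0,0,0,0,0,0,5]]]' --newtons 100

```text
time: 7.0
tool_pos: [0.5757, 0.3035, 0.0861]
tcp_rot: [0.002, -3.135, 0.004]
wrist_force: [0.7, -0.3, -2.8]
width: 0.152
grip_force: 97.6
```

```bash
python3 - <<'E'
from h import *
go((.583,.304,.042),3.138)
t=vision.read_camera("scene"); im=t["image"][...,::-1]
cv2.imwrite("pics/s2.png",cv2.resize(im[225:375,345:495],None,fx=3.6,fy=3.6,interpolation=cv2.INTER_CUBIC))
E
```

```text
t 7.0 pos [0.5757 0.3035 0.0861] F [ 0.7 -0.3 -2.8] w 0.152 grip 97.6 q [ 0.45  0.34  1.78  0.    1.02 -1.13]
shift now axes [-0.076  0.006  0.44 ] | target axes [-0.073  0.005  0.441] | turn [-0.006 -0.013  0.01 ]
```

View pics/s2.png

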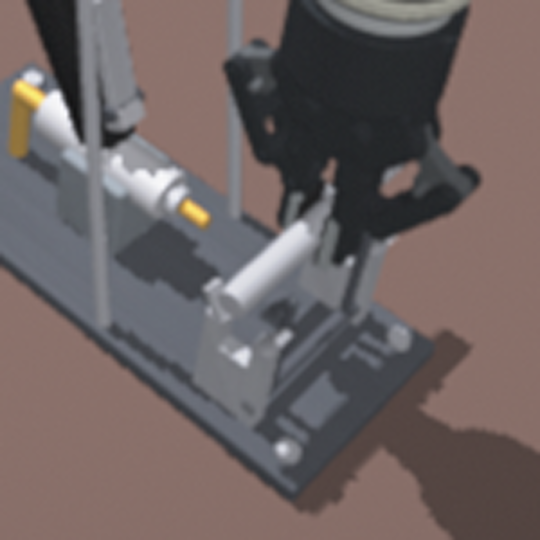

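The rod hangs over both forks, with its near end at about (230,300). Now I'll push it down.

Emit:
play_rows --moves '[[[0,0,0,-0.035,0.005,0.06,5],[0,0,0,-0.035,0,0.06,5],[0,0,0,0,0,0.06,5],[0,0,0,0,0,0.06,5],[0,0,0,0,0,0,5]]]'

```text
time: 7.47
tool_pos: [0.5862, 0.3041, 0.0641]
tcp_rot: [0.003, -3.141, 0.003]
wrist_force: [2.6, -4.9, 0.1]
width: 0.152
grip_force: 98.4
```

```bash
python3 -c "
from h import *
go((.583,.304,.042),3.138)"
```

```text
t 7.47 pos [0.5862 0.3041 0.0641] F [ 2.6 -4.9  0.1] w 0.152 grip 98.4 q [ 0.44  0.38  1.78 -0.    0.98 -1.13]
shift now axes [ 0.032 -0.001  0.221] | target axes [ 0.032 -0.001  0.221] | turn [-0.004 -0.002  0.011]
```

Emit:
play_rows --moves '[[[0,0,0,0.02,0,0.06,5],[0,0,0,0,0,0.06,5],[0,0,0,0,0,0.06,5],[0,0,0,0,0,0.04,5],[0,0,0,0,0,0,5]]]'

```text
time: 7.88
tool_pos: [0.5834, 0.3048, 0.0413]
tcp_rot: [0.003, -3.139, 0.001]
wrist_force: [-0.4, -3.9, -3.0]
width: 0.148
grip_force: 99.7
```

```bash
python3 -c "
from h import *
go((.583,.304,.042),3.138)"
```

```text
t 7.88 pos [0.5834 0.3048 0.0413] F [-0.4 -3.9 -3. ] w 0.148 grip 99.7 q [ 0.44  0.4   1.79  0.    0.95 -1.13]
shift now axes [ 0.004 -0.008 -0.007] | target axes [ 0.004 -0.008 -0.007] | turn [-0.002 -0.005  0.011]
```

Emit:
play_rows --moves '[[[0,0,0,0,-0.01,0.015,5],[0,0,0,0,0,0.015,5],[0,0,0,0,0,0,5]]]'

```text
time: 8.13
tool_pos: [0.5838, 0.3047, 0.0408]
tcp_rot: [0.003, -3.14, -0.001]
wrist_force: [-5.3, -3.2, 4.3]
width: 0.153
grip_force: 100.5
```

```bash
python3 - <<'E'
from h import *
go((.583,.304,.042),3.138)
t=vision.read_camera("scene"); im=t["image"][...,::-1]
cv2.imwrite("pics/s3.png",cv2.resize(im[255:375,375:495],None,fx=4.5,fy=4.5,interpolation=cv2.INTER_CUBIC))
E
```

```text
t 8.13 pos [0.5838 0.3047 0.0408] F [-5.3 -3.2  4.3] w 0.153 grip 100.5 q [ 0.44  0.4   1.8   0.    0.94 -1.13]
shift now axes [ 0.008 -0.007 -0.012] | target axes [ 0.008 -0.007 -0.012] | turn [ 0.001 -0.003  0.011]
```

View pics/s3.png

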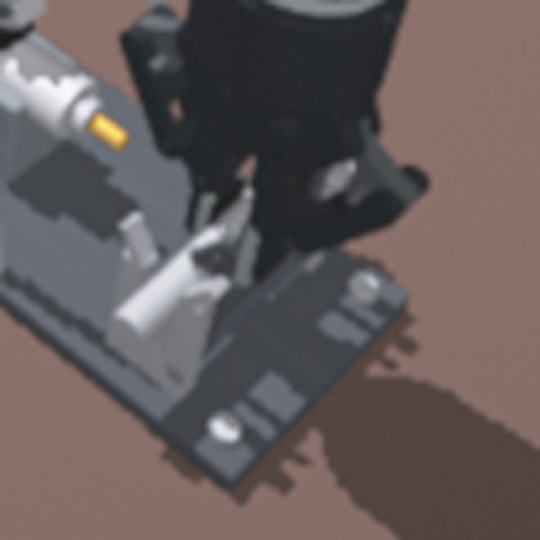

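The rod sits in the fork slot with the dark hook over it at (212,258), and the downward motion has stopped on the floor. I'll release and raise the gripper.

Emit:
play_rows --moves '[[[0,0,0,0,0,-0.01,30],[0,0,0,0,0,0,30],[0,0,0,0,0,0,30],[0,0,0,0,0,0,30],[0,0,0,0,0,0,30]]]'

```text
time: 8.6
tool_pos: [0.5848, 0.3046, 0.0411]
tcp_rot: [-0.004, 3.141, 0.001]
wrist_force: [0.3, 0.9, -1.2]
width: 0.35
grip_force: 0.0
```

Emit:
play_rows --moves '[[[0,0,0,0,0,-0.1,30],[0,0,0,0,0,-0.3,30],[0,0,0,0,0,-0.4,30],[0,0,0,0,0,-0.4,85],[0,0,0,0,0,-0.4,85]]]'

```text
time: 9.02
tool_pos: [0.584, 0.3041, 0.2029]
tcp_rot: [0.003, -3.141, -0.0]
wrist_force: [1.2, -0.1, 0.7]
width: 0.624
grip_force: 0.0
```

```bash
python3 - <<'E'
from h import *
go((.583,.304,.24),3.138)
a=np.radians(32); ctr=np.array([.583,.2088,0]); Rs=R.from_euler("z",np.radians(89.8)).as_matrix()
out=[]
for n in("top","scene","wrist"):
    t=vision.read_camera(n); im=t["image"][...,::-1]; np.savez(n+"3.npz",**t)
    if n=="scene": out=[cv2.resize(im[255:375,375:495],(500,500),interpolation=cv2.INTER_CUBIC)]
    if n=="wrist": out.append(cv2.resize(im[60:280,80:400],(300,206),interpolation=cv2.INTER_AREA))
o=np.zeros((500,800,3),np.uint8); o[:,:500]=out[0]; o[:206,500:]=out[1]; cv2.imwrite("pics/s4.png",o)
for n in("top","scene"):
    c=dict(np.load(n+"3.npz")); S=(cloud(c)-ctr)@Rs; rgb=c["image"].astype(int)
    k=(c["depth"]>0)&(abs(S[...,0]-.095)<.012)&(abs(S[...,1])<.027)&(S[...,2]>.055)&(S[...,2]<.08); q=S[k]
    print(n,"rod mid",k.sum(),np.percentile(q,[5,50,95,99],0).round(4).tolist())
    k=(c["depth"]>0)&(abs(S[...,0]-.095)<.012)&(abs(S[...,1])<.1)&(abs(S[...,1])>.053)&(S[...,2]>.05)&(S[...,2]<.08); q=S[k]; print(" ends",q[:,1].min(),q[:,1].max(),[np.median(q[s*q[:,1]>0],0).round(4).tolist() for s in(-1,1)])
E
```

```text
t 9.02 pos [0.584  0.3041 0.2029] F [ 1.2 -0.1  0.7] w 0.624 grip 0.0 q [ 0.44  0.25  1.67  0.    1.22 -1.13]
shift now axes [ 0.011 -0.001 -0.371] | target axes [ 0.01  -0.001 -0.371] | turn [ 0.    -0.001  0.012]
top rod mid 172 [[0.0887, -0.0228, 0.0614], [0.0938, 0.0019, 0.0672], [0.102, 0.0238, 0.071], [0.1034, 0.0257, 0.0724]]
 ends -0.07342097417561055 0.07588277665840894 [[0.0945, -0.0634, 0.0677], [0.0939, 0.0646, 0.0678]]
scene rod mid 166 [[0.0917, -0.02, 0.0589], [0.0989, 0.0046, 0.0641], [0.105, 0.025, 0.0662], [0.1053, 0.0263, 0.0666]]
 ends -0.07621519807989434 0.07609017573980469 [[0.0985, -0.0661, 0.063], [0.0984, 0.0654, 0.0642]]
```

View pics/s4.png

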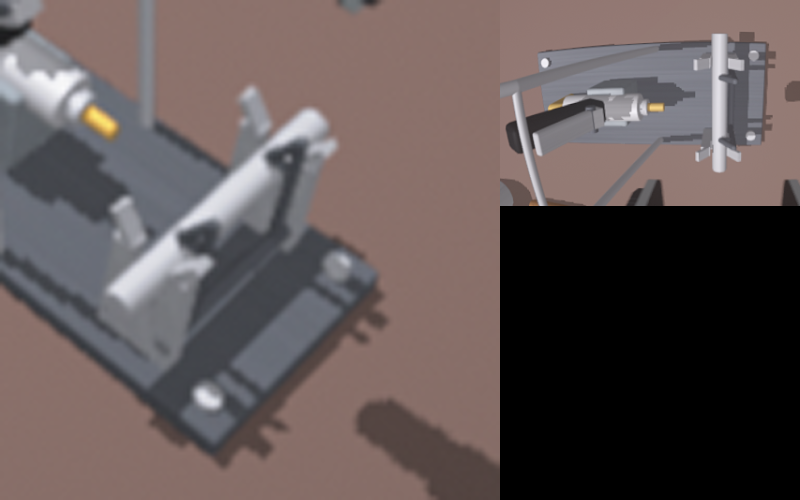

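The rod lies level in the clip, with both dark hooks shut over it at (200,238) and (287,155). Its ends overhang evenly at ±75 mm. Next I'll go around the guard to the gun and tilt the tool along the grip.

Emit:
play_rows --moves '[[[0,0,0,0.328,0,-0.08,85],[0,0,0,0.328,0,-0.08,85],[0,0,0,0.328,0,-0.08,85],[0,0,0,0.328,0,-0.08,85],[0,0,0,0.328,0,-0.08,85]]]' --newtons 30

```text
time: 9.58
tool_pos: [0.4181, 0.3031, 0.2395]
tcp_rot: [0.003, -3.139, 0.002]
wrist_force: [-0.4, 0.9, 0.5]
width: 0.996
grip_force: 0.0
```

Emit:
play_rows --moves '[[[0,0,0,0,-0.38,0,85],[0,0,0,0,-0.38,0,85],[0,0,0,0,-0.38,0,85],[0,0,0,0,-0.38,0,85],[0,0,0,0,-0.38,0,85]]]'

```text
time: 10.0
tool_pos: [0.4194, 0.1125, 0.2397]
tcp_rot: [0.006, -3.14, 0.001]
wrist_force: [0.5, 0.3, 0.4]
width: 0.994
grip_force: 0.0
```

Emit:
play_rows --moves '[[[0,0,0,0,-0.38,0,85],[0,0,0,0,-0.38,0,85],[0,0,0,0,-0.38,0,85],[0,0,0,0,0,0,85]]]'

```text
time: 10.33
tool_pos: [0.42, -0.0059, 0.2398]
tcp_rot: [-0.007, -3.14, 0.005]
wrist_force: [-0.2, 0.5, 0.6]
width: 0.995
grip_force: 0.0
```

Emit:
play_rows --moves '[[[-0.2234,0,0,0,0,0,85],[-0.2234,0,0,0,0,0,85],[-0.2234,0,0,0,0,0,85],[-0.2234,0,0,0,0,0,85],[-0.2234,0,0,0,0,0,85]]]'

```text
time: 10.75
tool_pos: [0.4212, -0.0, 0.2412]
tcp_rot: [-0.003, 3.016, 0.873]
wrist_force: [0.1, -0.3, 0.2]
width: 0.995
grip_force: 0.0
```

Emit:
play_rows --moves '[[[0,0,0,0,0,0,85],[0,0,0,0,0,0,85]]]'

```text
time: 10.92
tool_pos: [0.4202, -0.0008, 0.239]
tcp_rot: [-0.004, -3.016, -0.865]
wrist_force: [-0.1, 0.4, -0.4]
width: 0.997
grip_force: 0.0
```

```bash
cat >> h.py <<'E'
a32=np.radians(32)
def gw(gx,gz,gy=0,d=-.028,ctr=(.583,.2092),yaw=np.radians(89.8)):
    S=np.array([d+gx*np.cos(a32)-gz*np.sin(a32),gy,.062+gx*np.sin(a32)+gz*np.cos(a32)])
    return R.from_euler("z",yaw).apply(S)+[*ctr,0]
E
python3 - <<'E'
from h import *
print(gw(.012,.066),gw(.012,.196))
go(gw(.012,.196),3.138,-a32)
# grip overlay on top and scene
o=[]
for n,(r0,r1,c0,c1) in(("top3",(130,215,180,270)),("scene3",(200,285,335,425))):
    c=dict(np.load(n+".npz")); f=6; im=cv2.resize(c["image"][r0:r1,c0:c1,::-1],None,fx=f,fy=f,interpolation=cv2.INTER_CUBIC)[:510,:400]; im=np.ascontiguousarray(im)
    Q=np.array([gw(x,z,y) for z in(.115,.05) for x,y in((-.014,-.013),(.014,-.013),(.014,.013),(-.014,.013))])
    p=(c["R"]@Q.T).T+c["t"]; p=(c["K"]@p.T).T; p=p[:,:2]/p[:,2:]; p=((p-[c0,r0]+.5)*f-.5).round().astype(int)
    for i in range(4):
        for A,B in((i,(i+1)%4),(i,i+4)): cv2.line(im,tuple(map(int,p[A])),tuple(map(int,p[B])),(0,255,0) if A<4 and B<4 else (0,255,255),1)
    w=np.zeros((510,400,3),np.uint8); w[:im.shape[0],:im.shape[1]]=im; o.append(w)
cv2.imwrite("pics/ov.png",np.hstack(o))
E
```

```text
[0.5828157  0.15640223 0.12433021] [0.58257523 0.08751314 0.23457646]
t 10.92 pos [ 0.4202 -0.0008  0.239 ] F [-0.1  0.4 -0.4] w 0.997 grip 0.0 q [-0.47 -0.12  2.1   0.49  1.46 -2.17]
shift now axes [-1.623  0.731  0.5  ] | target axes [-1.621  0.731  0.508] | turn [ 0.001 -0.01  -0.001]
```

View pics/ov.png

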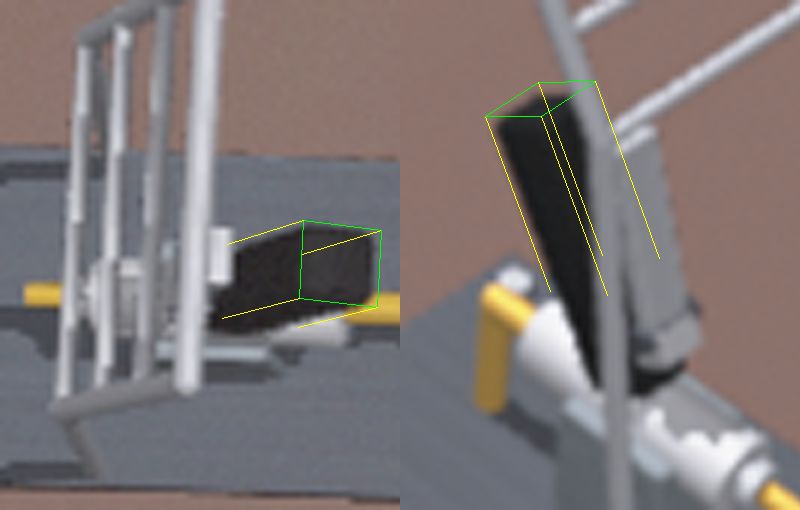

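The overlay shows the model grip within about 2-3 mm of the real one: top-face corners near (302,221)-(378,307), seen about 5 px off. The true grip is about 2 mm further along stand +x, so I use -26 mm. The contact forces will give the rest. Moving above the grip now.

Emit:
play_rows --moves '[[[0,0,0,-0.4,0,0,85],[0,0,0,-0.4,0,0,85],[0,0,0,-0.4,0,0,85],[0,0,0,-0.4,0,0,85],[0,0,0,0,0.3,0.2,85]]]'

```text
time: 11.33
tool_pos: [0.5884, 0.0342, 0.2371]
tcp_rot: [0.002, 3.02, 0.859]
wrist_force: [0.1, 0.9, -0.2]
width: 1.001
grip_force: 0.0
```

Emit:
play_rows --moves '[[[0,0,0,0,0.3,0.2,85],[0,0,0,0,0.14,0.1,85],[0,0,0,0,0,0,85],[0,0,0,0,0,0,85]]]'

```text
time: 11.67
tool_pos: [0.5802, 0.092, 0.2378]
tcp_rot: [0.01, -3.019, -0.863]
wrist_force: [0.4, -0.1, 0.2]
width: 0.996
grip_force: 0.0
```

```bash
python3 - <<'E'
from h import *
k=dict(d=-.026,ctr=(.582,.2092))
go(gw(.012,.196,**k),3.138,-a32)
c=vision.read_camera("wrist"); print(c["K"].tolist())
E
```

```text
t 11.67 pos [0.5802 0.092  0.2378] F [ 0.4 -0.1  0.2] w 0.996 grip 0.0 q [-0.2   0.14  1.84  0.56  1.33 -1.96]
shift now axes [-0.014 -0.038  0.014] | target axes [-0.014 -0.038  0.014] | turn [-0.003 -0.011  0.018]
[[309.70691628693146, 0.0, 317.0233248495135], [0.0, 309.70691628693146, 198.13687861909887], [0.0, 0.0, 1.0]]
```

```bash
python3 - <<'E'
from h import *
c=vision.read_camera("wrist"); K=c["K"]; d=c["depth"]; v,u=np.mgrid[0:400,0:640]
x=(u-K[0,2])/K[0,0]; y=(v-K[1,2])/K[1,1]; r=np.hypot(x,y)+1e-9; g=np.tan(r)/r
P=np.stack([x*g*d,y*g*d,d],-1); W=(P-c["t"])@c["R"]
S=R.from_euler("z",np.radians(89.8)).inv().apply((W-[.582,.2092,0]).reshape(-1,3)).reshape(W.shape)
gx=(S[...,0]+.026)*np.cos(a32)+(S[...,2]-.062)*np.sin(a32); gz=-(S[...,0]+.026)*np.sin(a32)+(S[...,2]-.062)*np.cos(a32); gy=S[...,1]
rgb=c["image"].astype(int); v0=(d>0)&(abs(gy)<.03)&(abs(gx)<.05)&(gz>.06)&(gz<.135)
for n,k in(("black",v0&(rgb.max(-1)<60)),("grey",v0&(rgb.min(-1)>70)&(gx>0))):
    G=np.stack([gx[k],gy[k],gz[k]],1); print(n,k.sum()); 
    if k.sum(): print(np.percentile(G,[1,5,25,50,75,95,99],0).round(4).tolist())
k=v0&(rgb.max(-1)<60)&(gz>.105); G=np.stack([gx[k],gy[k],gz[k]],1); print("top face",k.sum(),G.min(0).round(4),G.max(0).round(4),np.median(G,0).round(4))
S0=S[(d>0)&(abs(S[...,2]-.012)<.004)]; 
k=(d>0)&(abs(S[...,0]-.095)<.012)&(abs(gy)<.027)&(S[...,2]>.05)&(S[...,2]<.085); print("rod",k.sum(),np.percentile(S[k],[5,50,95],0).round(4).tolist() if k.sum() else 0)
E
```

```text
black 1509
[[-0.0158, -0.0107, 0.0625], [-0.0139, -0.0087, 0.0686], [-0.0084, -0.001, 0.0998], [-0.002, 0.0081, 0.1161], [0.0043, 0.0121, 0.1172], [0.0096, 0.0129, 0.1181], [0.0107, 0.0131, 0.1187]]
grey 613
[[0.0115, -0.0095, 0.0608], [0.0216, -0.0083, 0.0654], [0.0257, -0.0036, 0.0797], [0.0296, 0.0023, 0.0954], [0.0335, 0.0079, 0.1051], [0.0372, 0.0096, 0.1063], [0.0381, 0.0099, 0.1069]]
top face 1081 [-0.0162 -0.0118  0.1051] [0.0111 0.0132 0.1196] [-0.0021  0.003   0.1168]
rod 438 [[0.0864, -0.0239, 0.0576], [0.0889, 0.0013, 0.0661], [0.0964, 0.0247, 0.0689]]
```

The wrist depth puts the grip's top face at -16 to +11 mm, so d ≈ -28 mm. I'll use that, and descend with the fingers 6 mm biased to the trigger side.

Emit:
play_rows --moves '[[[0,0,0.018,-0.014,-0.05,0.1,85],[0,0,0,0,0,0.2,85],[0,0,0,0,0,0.25,85],[0,0,0,0,0,0.2,85],[0,0,0,0,0,0,85]]]'

```text
time: 12.18
tool_pos: [0.5791, 0.1254, 0.1666]
tcp_rot: [-0.014, -3.01, -0.863]
wrist_force: [-0.3, 0.4, -0.8]
width: 0.996
grip_force: 0.0
```

```bash
python3 - <<'E'
from h import *
k=dict(d=-.028,ctr=(.582,.2092))
go(gw(.012,.066,**k),3.138,-a32)
E
```

```text
t 12.18 pos [0.5791 0.1254 0.1666] F [-0.3  0.4 -0.8] w 0.996 grip 0.0 q [-0.14  0.2   1.92  0.6   1.2  -1.98]
shift now axes [-0.031  0.039  0.523] | target axes [-0.027  0.039  0.523] | turn [ 0.    -0.019 -0.017]
```

Emit:
play_rows --moves '[[[0,0,0,-0.02,0.03,0.2,85],[0,0,0,0,0,0.2,85],[0,0,0,0,0,0.12,85],[0,0,0,0,0,0,85],[0,0,0,0,0,0,85]]]'

```text
time: 12.6
tool_pos: [0.5839, 0.1546, 0.1286]
tcp_rot: [-0.011, -3.016, -0.865]
wrist_force: [0.8, -0.5, 0.3]
width: 0.994
grip_force: 0.0
```

```bash
python3 - <<'E'
from h import *
k=dict(d=-.028,ctr=(.582,.2092))
go(gw(.006,.066,**k),3.138,-a32)
E
```

```text
t 12.6 pos [0.5839 0.1546 0.1286] F [ 0.8 -0.5  0.3] w 0.994 grip 0.0 q [-0.09  0.24  1.94  0.63  1.11 -1.99]
shift now axes [ 0.021 -0.067  0.046] | target axes [ 0.021 -0.067  0.046] | turn [-0.    -0.008 -0.01 ]
```

Emit:
play_rows --moves '[[[0,0,0,0.02,-0.067,0.03,60],[0,0,0,0,0,0,60],[0,0,0,0,0,0,47],[0,0,0,0,0,0,47],[0,0,0,0,0,0,47]]]' --newtons 30

```text
time: 13.02
tool_pos: [0.5831, 0.1512, 0.1245]
tcp_rot: [-0.01, -3.018, -0.868]
wrist_force: [-0.3, 1.8, 5.2]
width: 0.553
grip_force: 2.1
```

```bash
python3 - <<'E'
from h import *
k=dict(d=-.028,ctr=(.582,.2092))
go(gw(.006,.066,**k),3.138,-a32); s=bot.read_state(); print("F tool",R.from_rotvec(s["tcp_rot"]).inv().apply(s["wrist_force"]).round(1))
E
```

```text
t 13.02 pos [0.5831 0.1512 0.1245] F [-0.3  1.8  5.2] w 0.553 grip 2.1 q [-0.1   0.24  1.95  0.63  1.1  -2.  ]
shift now axes [ 0.013 -0.017  0.029] | target axes [ 0.013 -0.017  0.029] | turn [ 0.003 -0.002 -0.007]
F tool [ 0.3  4.2 -3.4]
```

The trigger is engaged: +4 N along tool y, with the back finger still free. I'll close fully.

Emit:
play_rows --moves '[[[0,0,0,0,0,0,40],[0,0,0,0,0,0,36],[0,0,0,0,0,0,30],[0,0,0,0,0,0,30],[0,0,0,0,0,0,30]]]' --newtons 40

```text
time: 13.43
tool_pos: [0.5832, 0.1489, 0.1237]
tcp_rot: [-0.01, -3.02, -0.862]
wrist_force: [-1.0, -8.9, 4.8]
width: 0.451
grip_force: 39.6
```

```bash
python3 - <<'E'
from h import *
k=dict(d=-.028,ctr=(.582,.2092))
go(gw(.006,.066,**k),3.138,-a32); s=bot.read_state(); print("F tool",R.from_rotvec(s["tcp_rot"]).inv().apply(s["wrist_force"]).round(1))
E
```

```text
t 13.43 pos [0.5832 0.1489 0.1237] F [-1.  -8.9  4.8] w 0.451 grip 39.6 q [-0.1   0.24  1.95  0.63  1.1  -2.  ]
shift now axes [0.014 0.007 0.034] | target axes [0.014 0.007 0.034] | turn [-0.005 -0.001 -0.007]
F tool [ 1.  -5.  -8.8]
```

The opening is about 40 mm at 40 N of grip, so the trigger is fully home. I'll hold it for well over a second, then release.

Emit:
play_rows --moves '[[[0,0,0,0,0,0,30],[0,0,0,0,0,0,30],[0,0,0,0,0,0,30],[0,0,0,0,0,0,30],[0,0,0,0,0,0,30]]]'

```text
time: 13.85
tool_pos: [0.5832, 0.1489, 0.1237]
tcp_rot: [-0.01, -3.02, -0.862]
wrist_force: [-2.8, -9.0, 5.7]
width: 0.454
grip_force: 39.5
```

Emit:
play_rows --moves '[[[0,0,0,0,0,0,30],[0,0,0,0,0,0,30],[0,0,0,0,0,0,30],[0,0,0,0,0,0,30],[0,0,0,0,0,0,30]]]'

```text
time: 14.27
tool_pos: [0.5831, 0.1489, 0.1237]
tcp_rot: [-0.01, -3.02, -0.862]
wrist_force: [-1.6, -9.4, 4.9]
width: 0.454
grip_force: 39.5
```

Emit:
play_rows --moves '[[[0,0,0,0,0,0,30],[0,0,0,0,0,0,30],[0,0,0,0,0,0,30],[0,0,0,0,0,0,30],[0,0,0,0,0,0,30]]]'

```text
time: 14.68
tool_pos: [0.5832, 0.1489, 0.1237]
tcp_rot: [-0.01, -3.02, -0.862]
wrist_force: [-1.2, -8.4, 5.8]
width: 0.458
grip_force: 39.5
```

Emit:
play_rows --moves '[[[0,0,0,0,0,0,60],[0,0,0,0,0,0,85],[0,0,0,0,0.05,0,85],[0,0,0,0,0,0,85],[0,0,0,0,0,0,85]]]'

```text
time: 15.1
tool_pos: [0.5821, 0.1553, 0.1254]
tcp_rot: [-0.009, -3.017, -0.864]
wrist_force: [0.0, -0.2, -0.7]
width: 0.992
grip_force: 0.0
```

```bash
python3 - <<'E'
from h import *
k=dict(d=-.028,ctr=(.582,.2092))
go(gw(.012,.196,**k),3.138,-a32)
E
```

```text
t 15.1 pos [0.5821 0.1553 0.1254] F [ 0.  -0.2 -0.7] w 0.992 grip 0.0 q [-0.09  0.24  1.95  0.63  1.1  -1.99]
shift now axes [ 0.007  0.003 -1.285] | target axes [ 0.003  0.004 -1.285] | turn [-0.001 -0.006 -0.007]
```

Released, with no contact force. I'll retreat along the grip and check the rod and trigger.

Emit:
play_rows --moves '[[[0,0,0,0,0,-0.2,85],[0,0,0,0,0,-0.3,85],[0,0,0,0,0,-0.3,85],[0,0,0,0,0,-0.3,85],[0,0,0,0,0,-0.3,85]]]'

```text
time: 15.52
tool_pos: [0.5819, 0.0803, 0.245]
tcp_rot: [-0.01, -3.017, -0.864]
wrist_force: [-0.2, -0.2, 0.0]
width: 0.993
grip_force: 0.0
```

Emit:
play_rows --moves '[[[0,0,0,0,0,0,85],[0,0,0,0,0,0,85],[0,0,0,0,0,0,85],[0,0,0,0,0,0,85]]]'

```text
time: 15.85
tool_pos: [0.5812, 0.0816, 0.2423]
tcp_rot: [-0.011, -3.014, -0.865]
wrist_force: [-0.5, 0.0, 0.2]
width: 0.993
grip_force: 0.0
```

```bash
python3 - <<'E'
from h import *
go((0.58,.08,.24),3.138,-a32)
a=dict(np.load("scene3.npz")); b=vision.read_camera("scene")
for n,(r0,r1,c0,c1) in(("clip",(270,370,390,480)),("trigger",(215,255,372,388)),("tin",(215,270,205,250)),("screwdriver",(270,345,240,310)),("rack",(170,235,225,330))):
    d=np.abs(a["image"][r0:r1,c0:c1].astype(int)-b["image"][r0:r1,c0:c1]).max(-1); print(n,"changed px",(d>40).sum(),"of",d.size)
ctr=np.array([.583,.2092,0]); S=(cloud(b)-ctr)@R.from_euler("z",np.radians(89.8)).as_matrix()
k=(b["depth"]>0)&(abs(S[...,0]-.095)<.012)&(abs(S[...,1])<.027)&(S[...,2]>.055)&(S[...,2]<.08); print("rod mid",k.sum(),np.percentile(S[k],[5,50,95],0).round(4).tolist())
E
```

```text
t 15.85 pos [0.5812 0.0816 0.2423] F [-0.5  0.   0.2] w 0.993 grip 0.0 q [-0.22  0.14  1.83  0.56  1.35 -1.96]
shift now axes [ 0.012 -0.026  0.012] | target axes [ 0.012 -0.026  0.012] | turn [ 0.001 -0.012 -0.01 ]
clip changed px 1165 of 9000
trigger changed px 12 of 640
tin changed px 0 of 2475
screwdriver changed px 0 of 5250
rack changed px 5 of 6825
rod mid 165 [[0.0911, -0.0188, 0.0594], [0.0987, 0.004, 0.0642], [0.1047, 0.0244, 0.0667]]
```

The rod's measured position hasn't changed since I let go. The changed pixels in the clip crop are most likely the arm's shadow, which was over the clip in the earlier picture. The trigger is back at rest and the bystanders haven't moved.

```bash
python3 -c "
from h import *
print(bot.finish_job())"
```

```text
the job is handed in; nothing more can be done
None
```

The job is handed in, though the hand-in call gave no verdict: the rod sits in the clip under the shut jaw, the trigger was squeezed fully home for over a second and sprang back, and the tin, screwdriver and the other parts in the rack look unmoved.

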